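Shut off and open the water filter

ROBOT

A 6-joint arm with a two-finger parallel gripper is mounted at the origin on a cart in front of the work surface, level with it; the furniture and walls round the work are solid. World frame = base frame: x ahead of the robot, y to its left, z up, the work surface at z = 0. Lengths are in m, angles in rad, forces in N, time in s.
With the tool pointing down it reaches from about 0.375 to 0.9 m from the base axis. Payload 3.1 kg.
Tool frame: the origin (TCP) lies midway between the tips of the shut fingers; the grasp point (between the pads) lies 19 mm behind it; x points along the fingers, z is the direction in which the jaws open and shut, and the axes are right-handed (so a half turn about x gives the same grasp; the last joint's range is limited). The gripper opens to 87 mm and grips with 3 to 60 N. Pads are 19 mm wide; open, the fingers measure 117 mm over their backs; the gripper's body (75 mm by 190 mm) begins 51 mm behind the grasp point.
Start: joints at [1.018, 0.527, 1.433, -0, 1.181, -0.178], TCP at [0.228, 0.582, 0.223] pointing down, gripper open.
Joint ranges: [-3.08, 3.08], [-0.75, 2.2], [0.22, 2.44], [-1.43, 4.57], [0, 2.65], [-2.85, 2.85]. Speed limits (rad/s): [2.79, 2.79, 3.14, 3.14, 3.14, 3.14].

INTERFACE

Orientations are given as a unit quaternion [x, y, z, w].
In Python, from rig import readout, imaging, robot gives the robot as it stands. The module is installed in compiled form; this text tells all that it offers.
- The arm moves only by the tool play_rows, never from a script. Its argument "rows" is text: rows parted by semicolons, each of 7 numbers parted by spaces: the turn, a rotation vector about the tool's x, y, z in rad, then the shift along the tool's x, y, z in mm, then the closure, from 0 (fully open) to 1 (shut). In form: ax ay az tx ty tz gripper; .... A call has 1 to 8 rows; each row shifts and turns the commanded pose from where the row before left it, along the tool's axes as they then stand; what a row does not reach is not made up. A row lasts 1/12 s, in which the tool goes at most 41.7 mm and 7.16 degrees, less where a joint would pass 70% of its speed; a pose out of reach is approached as far as the arm can. A call with a gripper value outside its range is refused whole. The fingers move at their own pace and stop on an object; "squeeze" is the grip in N (left out, the last holds). Time passes only in rows, so rows that do not move let the fingers close. It gives the time, the measured TCP pose, the force and the opening at its end, in the units of the state.
- readout.get_obs(): the state, without advancing time (a new reading comes with each control period).
- imaging.camera(name): name is "scene" or "top" or "wrist"; returns the picture (384x512x3 uint8, blue, green, red); there is no depth.
- imaging.camera_info(name): a dict with "K" (3x3 intrinsics, pixels), "world_to_cam" (4x4, takes a point from world to camera coordinates). Camera axes: x right, y down, z forward; pixel columns grow to the right and rows downward; lengths in m; the calibration is good to about 2 mm. A picture is of the moment at which its call begins: read the wrist's pose just before it. camera_info takes no time and is no camera call; for the wrist camera it gives the pose at the moment of the call.
- robot.hand_in(): hands the job in, once; it reports no verdict.
The state is a dict: "time": time; "q": joint angles; "joint_velocities": joint speeds; "joint_torque": joint torques, N m; "position": TCP position; "tool_rot": TCP orientation; "ft_force": force on the tool from outside, world axes, zero at the start; "moment": the same for the moment, N m; "grip_width": finger opening in m.
Only numpy, scipy, OpenCV 4.12 (cv2) and the standard library are available. Lean on these libraries where they do the work, as an engineer would, in place of code of your own. Each camera call takes 0.05 s, during which the arm holds its last target. There are 200 camera calls.

TASK

The tall water filter needs a new cartridge. Shut its inlet valve by turning the handle all the way across the pipe, then open its winged twist cap: nobody remembers which way it unlocks, so feel gently in one direction and, if it is stopped there, turn it the other way until it comes free, never forcing it on past a stop. Lift the cap straight up, about 10 cm, and finish while still holding it level and still above the filter; do not touch the small filter, and leave the other things where they stand.

Things in the scene. Friction and masses are not known exactly. Their poses are not given: they have to be found in the camera images.
- filter_unit: The tall water filter, screwed down: white round bowl, 92 mm diameter, on a steel foot plate; neck rim 150 mm above the counter. Origin on the bowl's axis at counter height; z up. The inlet pipe (18 mm thick, axis 70 mm up) runs from the bowl along -y to the stop valve and ends 190 mm out. Foot plate 116 mm along x, from +55 to -195 mm along y.
- valve_axis (a point): Turning axis (vertical) of the stop valve's handle, at the handle's mid height: 130 mm from the bowl's axis along the unit's -y, 108 mm above the counter. Axes as the unit's.
- valve_tip (a point): Point on the valve handle 70 mm from its turning axis, at mid height of the bar. The handle is a straight flat steel bar 12 mm wide and 14 mm high (101 to 115 mm above the counter), that reaches to 76 mm from the axis. Free air over it, 21 mm below it (pipe); beside it at least 45 mm to a dish rack that may stand behind.
- valve (a joint): Angle of the valve handle: 0 = open, the handle lies along the pipe and points away from the bowl (unit's -y); grows clockwise as seen from above to 1.57 = shut at a hard stop, the handle across the pipe and pointing along the unit's -x (towards the robot). Stays where it is left; about 0.08 N m turns it.
- cap_grip (a point): Centre of the wing (grip bar) on the tall filter's grey cap, on the cap's axis, 168 mm above the counter while the cap is on. The wing is 60 mm long along this frame's x, 14 mm thick along y, 24 mm high (its top 12 mm above this point). The cap's disc, 76 mm diameter, has its top face 12 mm below this point. z up.
- small_grip (a point): Centre of the wing on the cap of the small filter, which is to be left alone: same bowl and cap but lower (rim 105 mm, this point 123 mm above the counter), on a square foot plate of 116 mm, without pipe or valve. Screwed down.
- cartridge: Bystander: spare filter cartridge, upright pleated white cylinder 50 mm diameter, 110 mm high; origin under its centre.
- mug: Bystander: mug, 92 x 127 x 95 mm with handle; origin under its centre.
- salt: Bystander: salt shaker, 44 mm diameter, 90 mm high; origin under its centre.
- cup: Bystander: checked cup turned upside down, 66 mm diameter, 53 mm high; origin under its centre.
- spoon: Bystander: teaspoon 134 mm long lying on the counter; origin under its centre.
- cap: The tall filter's loose cap, about 0.12 kg; origin 18 mm below the wing's centre. A bayonet holds it: locked, its x lies along the unit's x within 0.06 rad and it lifts only 2 mm. One way (hidden, differs each time) it turns easily 0.9 rad to a hard stop; there, eased 0 to 0.1 rad back, it lifts straight off. The other way a pin stops it before 0.25 rad. Its lugs reach 13 mm into the neck.
- small_unit: The small filter, to be left alone; origin under its centre at counter height.
Mind the look-alikes: they are no part of the job. Leave any pink look-alike of the cap alone.

How it is judged:
By the outcome, as a careful person would: the job done as asked, in the order asked, and still so for the second after the job is handed in, while the arm keeps its last pose, push and grip.
It also fails if it takes over 72 s, if anything falls off the work surface, if the arm or the gripper's body presses on something with over 40 N, if the wrist force passes 120 N, or if a joint passes its speed limit or range.

## Working session

There is one attempt and no reset: what is moved stays moved. The work goes in short steps, Python scripts to look and compute and a tool call to move; the robot and the scene stay as the last step left them, time stands still between calls to the robot, and variables do not carry over. Pictures are saved under pics/ and viewed, about 8 in all and at most 12, crops included, and the job is handed in when it is done.

Besides the shell and the picture viewer there is one more tool, called after "Request:" as name(argument=value, ...), one argument or row to a line, values as JSON. play_rows: Moves the arm, as the interface text tells. Its arguments: {"type":"object","properties":{"rows":{"type":"string"},"squeeze":{"type":"number"}},"required":["rows"]}

```bash
mkdir -p pics
cat > h.py <<'E'
import numpy as np, cv2
from rig import readout, imaging, robot
def ray(name,u,v,z,info=None):
    i=info or imaging.camera_info(name); K=np.array(i["K"]); T=np.array(i["world_to_cam"])
    R=T[:3,:3]; c=-R.T@T[:3,3]; d=R.T@np.linalg.solve(K,[u,v,1]); return c+d*(z-c[2])/d[2]
def proj(name,p):
    i=imaging.camera_info(name); K=np.array(i["K"]); T=np.array(i["world_to_cam"])
    q=K@(T[:3,:3]@np.array(p)+T[:3,3]); return q[:2]/q[2]
E
python3 - <<'E'
from h import *
s=readout.get_obs(); print({k:np.round(v,3) for k,v in s.items()})
for n in("scene","top"):
    im=imaging.camera(n); cv2.imwrite(f"pics/{n}0.png",im); 
    cv2.imwrite(f"pics/{n}0b.png",cv2.resize(im,(800,600),interpolation=cv2.INTER_CUBIC))
    print(n,np.round(ray(n,256,192,0),3))
E
```

```text
{'time': np.float64(0.0), 'q': array([ 1.018,  0.528,  1.434,  0.   ,  1.181, -0.178]), 'joint_velocities': array([-0.001,  0.001,  0.   ,  0.   ,  0.001, -0.   ]), 'joint_torque': array([ -0.   , -44.004, -17.659,   0.063,   0.058,  -0.   ]), 'position': array([0.228, 0.581, 0.222]), 'tool_rot': array([-0.399,  0.585,  0.398,  0.583]), 'ft_force': array([-0.413, -0.335, -0.906]), 'moment': array([-0.024,  0.037,  0.009]), 'grip_width': np.float64(0.087)}
scene [0.696 0.141 0.   ]
top [0.695 0.124 0.   ]
```

View pics/top0b.png

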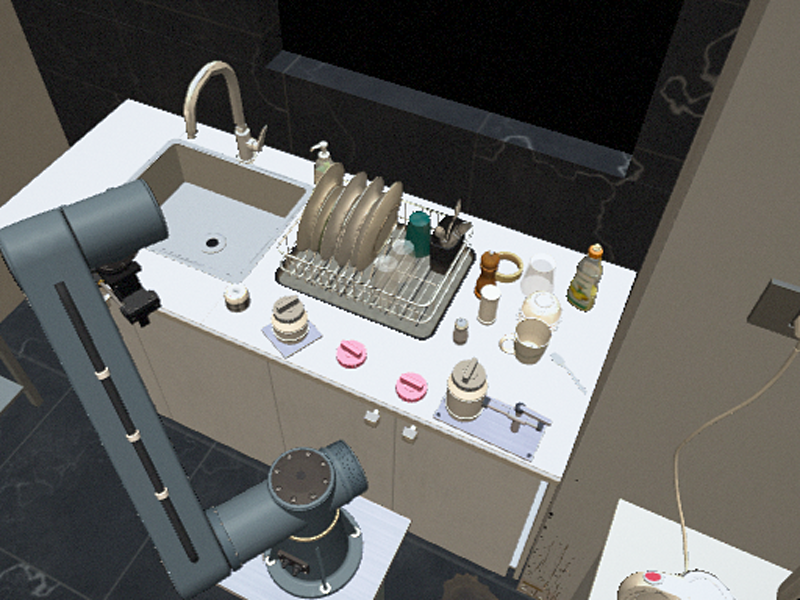

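View pics/scene0b.png

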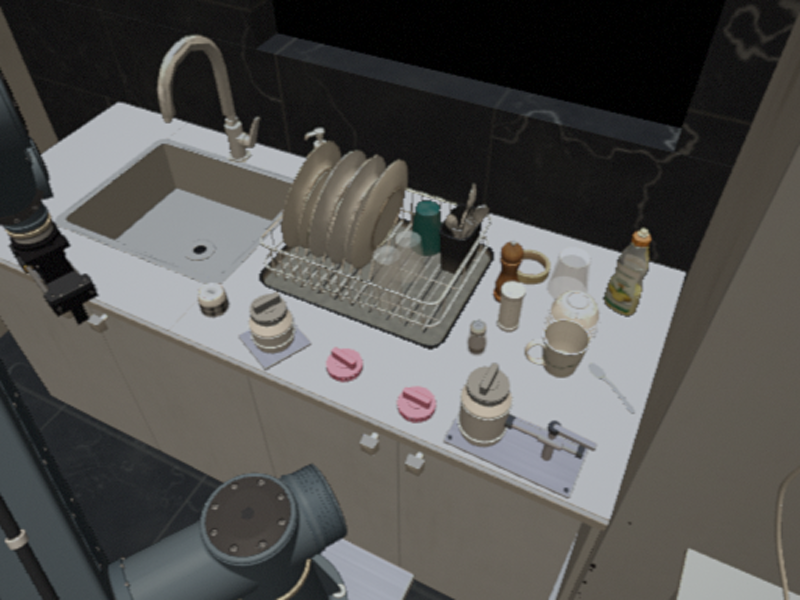

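Candidates for the cap (top view, 800x600): tall filter with pipe and valve at (467,372), small filter at (289,305), pink look-alikes at (351,353) and (411,387). I choose the tall one with the pipe at (467,372). Next is a close crop to check.

Run:
```python
import cv2,numpy as np
a=cv2.imread("pics/top0.png")[222:302,266:366]; b=cv2.imread("pics/scene0.png")[225:325,280:390]
a=cv2.resize(a,(600,480),interpolation=cv2.INTER_CUBIC)[:, :]; cv2.imwrite("pics/c_top.png",cv2.resize(cv2.imread("pics/top0.png")[222:297,266:366],(800,600),interpolation=cv2.INTER_CUBIC))
```

```text
(no output)
```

View pics/c_top.png

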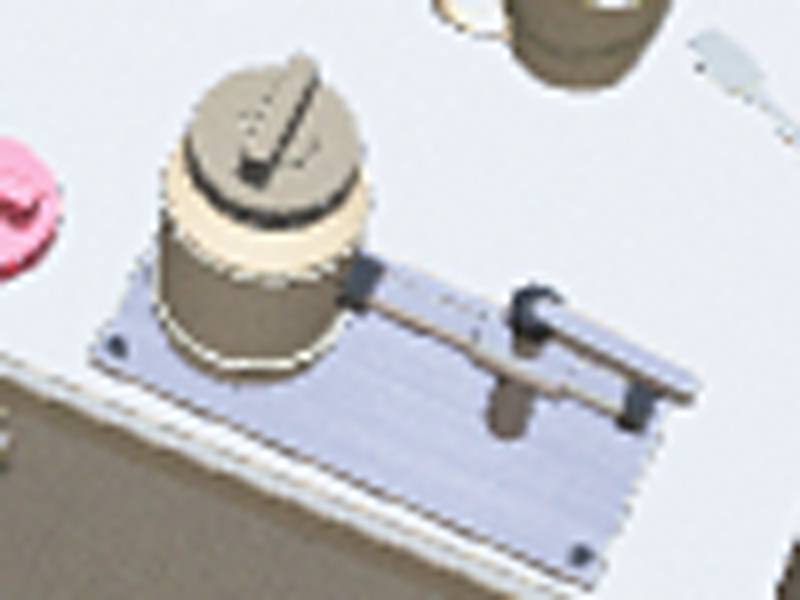

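The crop shows the grey winged cap on the white bowl, pipe running to the right. Wing top ends are at (302,62) and (256,165), valve hub at (537,303), handle end at (692,385) and plate corners at (92,358) and (595,588).

Run:
```python
from h import *
f=lambda x,y,z:ray("top",266+x/8-.44,222+y/8-.44,z)
for n,x,y,z in [("w1",302,65,.18),("w2",254,160,.18),("capdisc",274,146,.156),("hub",537,303,.115),("htip",694,383,.115),("pl1",92,358,.004),("pl2",595,588,.004),("plR",660,432,.004)]: print(n,np.round(f(x,y,z),4))
# scene: 800px coords
g=lambda x,y,z:ray("scene",x*.64-.2,y*.64-.2,z)
for n,x,y,z in [("w1",494,367,.18),("w2",484,389,.18),("hub",555,428,.115),("htip",594,446,.115),("pl1",446,440,.004),("pl2",571,490,.004)]: print(n,np.round(g(x,y,z),4))
# small and others
g2=lambda x,y,z:np.round(ray("top",x*.64-.2,y*.64-.2,z),3)
print("small",g2(289,302,.135),"salt",g2(460,338,0),"mug",g2(530,355,0),"cart",g2(488,318,0),"pink",g2(411,387,.02),"rackcorner",g2(430,337,0),"spoon",g2(570,372,0))
```

```text
w1 [ 0.4819 -0.1559  0.18  ]
w2 [ 0.4266 -0.1557  0.18  ]
capdisc [ 0.4527 -0.1568  0.156 ]
hub [ 0.4544 -0.2847  0.115 ]
htip [ 0.4466 -0.3593  0.115 ]
pl1 [ 0.4044 -0.1001  0.004 ]
pl2 [ 0.3964 -0.3499  0.004 ]
plR [ 0.4846 -0.3511  0.004 ]
w1 [ 0.4735 -0.1554  0.18  ]
w2 [ 0.4216 -0.1572  0.18  ]
hub [ 0.4454 -0.2861  0.115 ]
htip [ 0.4405 -0.3563  0.115 ]
pl1 [ 0.4032 -0.1029  0.004 ]
pl2 [ 0.4091 -0.3459  0.004 ]
small [0.469 0.323 0.135] salt [ 0.65  -0.068  0.   ] mug [ 0.68  -0.249  0.   ] cart [ 0.743 -0.11  -0.   ] pink [ 0.446 -0.022  0.02 ] rackcorner [0.618 0.003 0.   ] spoon [ 0.675 -0.356  0.   ]
```

```bash
cat >> h.py <<'E'
from scipy.spatial.transform import Rotation as Ro
def go(p,jaw=None):
    """rotvec about tool (to point down with jaw along given world yaw) and shift in mm in tool axes after turn"""
    s=readout.get_obs(); R=Ro.from_quat(s["tool_rot"]).as_matrix()
    G=R
    if jaw is not None:
        z=np.array([np.cos(jaw),np.sin(jaw),0]); 
        if z@R[:,2]<0: z=-z
        x=np.array([0,0,-1.]); G=np.c_[x,np.cross(z,x),z]
    print("turn",np.round(Ro.from_matrix(R.T@G).as_rotvec(),3),"shift before-turn axes",np.round(R.T@(np.array(p)-s["position"])*1e3,1),"after-turn axes",np.round(G.T@(np.array(p)-s["position"])*1e3,1))
    print("G",np.round(G,2).tolist(),"q",np.round(s["q"],2),"F",np.round(s["ft_force"],1))
E
python3 -c "
from h import *
print(Ro.from_quat(readout.get_obs()['tool_rot']).as_matrix().round(3))
go([.42,.25,.3],np.pi/2); go([.42,.25,.3],0)"
```

```text
[[-0.001 -0.931  0.365]
 [-0.002  0.365  0.931]
 [-1.     0.    -0.002]]
turn [-0.374 -0.002 -0.001] shift before-turn axes [ -78.  -299.8 -238.4] after-turn axes [ -78.3 -192.1 -331.3]
G [[0.0, -1.0, 0.0], [0.0, 0.0, 1.0], [-1.0, 0.0, 0.0]] q [ 1.02  0.53  1.43 -0.    1.18 -0.18] F [ 0.1  0.3 -0.5]
turn [ 1.197e+00 -2.000e-03  1.000e-03] shift before-turn axes [ -78.  -299.8 -238.4] after-turn axes [ -78.3 -331.3  192.1]
G [[0.0, -0.0, 1.0], [0.0, 1.0, 0.0], [-1.0, 0.0, 0.0]] q [ 1.02  0.53  1.43 -0.    1.18 -0.18] F [ 0.1  0.3 -0.5]
```

Request:
play_rows(
  rows="-0.0935 0 0 -20 0 0 1; -0.0935 0 0 -20 0 0 1; -0.0935 0 0 -20 0 0 1; -0.0935 0 0 -18 0 0 1; 0 0 0 0 -19 -33 1; 0 0 0 0 -19 -33 1; 0 0 0 0 -19 -33 1; 0 0 0 0 -19 -33 1",
)

```text
time: 0.77
position: [0.3042, 0.4483, 0.3002]
tool_rot: [0.5, -0.5, -0.5, -0.499]
ft_force: [0.7, 0.5, -0.4]
grip_width: 0.0412
```

Request:
play_rows(
  rows="0 0 0 0 -19 -33 1; 0 0 0 0 -19 -33 1; 0 0 0 0 -19 -33 1; 0 0 0 0 -19 -33 1; 0 0 0 0 -19 -33 1; 0 0 0 0 -19 -33 1; 0 0 0 0 0 -35 1; 0 0 0 0 0 -35 1",
)

```text
time: 1.43
position: [0.4189, 0.1801, 0.3002]
tool_rot: [-0.5, 0.5, 0.5, 0.5]
ft_force: [0.3, 0.1, 0.1]
grip_width: 0.0006
```

Request:
play_rows(
  rows="0 0 0 0 -6 -35 1; 0 0 0 0 -6 -35 1; 0 0 0 0 -6 -35 1; 0 0 0 0 -6 -35 1; 0 0 0 0 -6 -35 1; 0 0 0 0 -6 -35 1; 0 0 0 0 -6 -35 1; 0 0 0 0 -6 -35 1",
)

```text
time: 2.1
position: [0.466, -0.0998, 0.3003]
tool_rot: [-0.5, 0.5, 0.5, 0.5]
ft_force: [1.0, 0.6, -0.1]
grip_width: 0.0007
```

Request:
play_rows(
  rows="0 0 0 0 0 -35 1; 0 0 0 0 0 -35 1; 0 0 0 0 0 -35 1; 0 0 0 0 0 0 1; 0 0 0 0 0 0 1",
)

```text
time: 2.52
position: [0.466, -0.2047, 0.2999]
tool_rot: [-0.499, 0.501, 0.5, 0.501]
ft_force: [-0.3, 0.9, -0.4]
grip_width: 0.0002
```

Run:
```python
from h import *
import pickle
i=imaging.camera_info("wrist"); im=imaging.camera("wrist"); pickle.dump(i,open("w1.pkl","wb"))
cv2.imwrite("pics/w1.png",cv2.resize(im,(800,600),interpolation=cv2.INTER_CUBIC))
print(readout.get_obs()["position"])
for p in ([.453,-.156,.18],[.45,-.285,.115],[.447,-.356,.115]): print(proj("wrist",p)*1.5625)
```

```text
[ 0.46577337 -0.20317748  0.29990434]
[479.22628071 277.80053282]
[303.94563807 257.98212008]
[214.11224991 254.23206221]
```

View pics/w1.png

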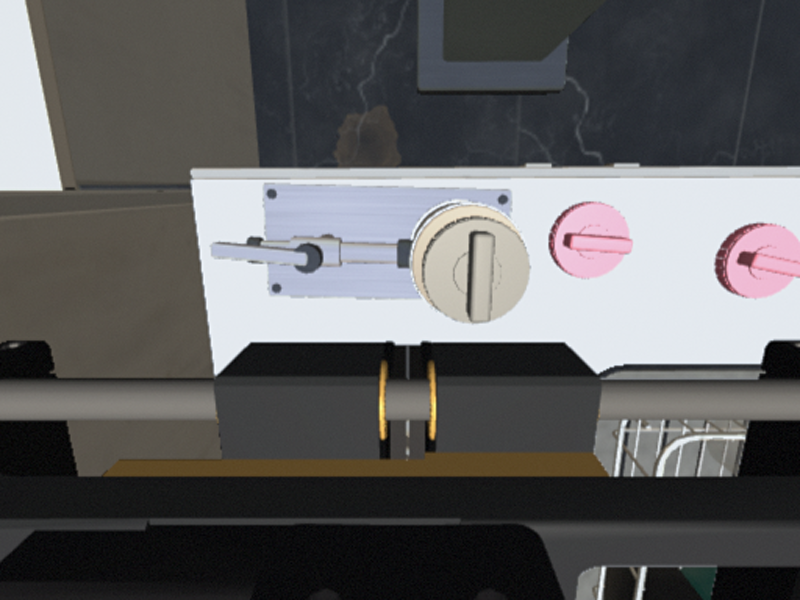

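Wrist view: the wing runs from (482,234) to (481,320), the valve hub is at (307,258), and the handle end is at (213,250). The plate's front edge runs from (265,184) to (511,191).

Run:
```python
from h import *
import pickle
i=pickle.load(open("w1.pkl","rb"))
for n,x,y,z in [("w1",482,234,.18),("w2",481,320,.18),("hub",308,258,.115),("tip",213,250,.115),("pA",265,184,.004),("pB",511,191,.004)]: print(n,ray("",x*.64-.2,y*.64-.2,z,i).round(4))
```

```text
w1 [ 0.4247 -0.1572  0.18  ]
w2 [ 0.482  -0.1555  0.18  ]
hub [ 0.4499 -0.2837  0.115 ]
tip [ 0.4434 -0.3584  0.115 ]
pA [ 0.3921 -0.3476  0.004 ]
pB [ 0.3993 -0.0999  0.004 ]
```

Run:
```python
from h import *
import pickle
i=pickle.load(open("w1.pkl","rb"))
for x,y in [(192,172),(205,280),(214,370)]: print(ray("",x*.64-.2,y*.64-.2,0,i).round(4))
for x,y in [(560,478),(600,370),(635,270)]: print("top",ray("top",x*.64-.2,y*.64-.2,0).round(4))
```

```text
[ 0.3802 -0.4214  0.    ]
[ 0.4912 -0.4212  0.    ]
[ 0.5948 -0.4232  0.    ]
top [ 0.3879 -0.4216  0.    ]
top [ 0.7144 -0.4226  0.    ]
top [ 1.0854 -0.4187  0.    ]
```

Run:
```python
from h import *
i=imaging.camera_info("wrist"); T=np.array(i["world_to_cam"]); print((-T[:3,:3].T@T[:3,3]).round(3))
go([.48,-.343,.2],0)
```

```text
[ 0.396 -0.204  0.463]
turn [ 1.569  0.    -0.002] shift before-turn axes [  99.7  -14.6 -140. ] after-turn axes [  99.9 -139.8   14.2]
G [[0.0, -0.0, 1.0], [0.0, 1.0, 0.0], [-1.0, 0.0, 0.0]] q [-0.63  0.28  1.62  0.    1.25 -2.2 ] F [0.4 0.3 0.2]
```

Request:
play_rows(
  rows="0.12 0 0 0 0 0 1; 0.12 0 0 0 0 0 1; 0.12 0 0 0 0 0 1; 0.12 0 0 0 0 0 1; 0.12 0 0 0 0 0 1; 0.12 0 0 0 0 0 1; 0.12 0 0 0 0 0 1; 0.12 0 0 0 0 0 1",
)

```text
time: 3.23
position: [0.466, -0.2009, 0.3004]
tool_rot: [-0.211, 0.675, 0.212, 0.675]
ft_force: [-0.3, 0.3, 0.1]
grip_width: 0.0006
```

Request:
play_rows(
  rows="0.12 0 0 0 0 0 1; 0.12 0 0 0 0 0 1; 0.12 0 0 0 0 0 1; 0.12 0 0 0 0 0 1; 0.129 0 0 0 0 0 1; 0 0 0 10 -35 5 1; 0 0 0 10 -35 5 1; 0 0 0 10 -35 4 1",
)

```text
time: 3.9
position: [0.4817, -0.3066, 0.2706]
tool_rot: [-0.003, 0.707, 0.004, 0.707]
ft_force: [0.5, -0.1, -0.4]
grip_width: 0.0006
```

Request:
play_rows(
  rows="0 0 0 20 -35 0 1; 0 0 0 25 0 0 1; 0 0 0 25 0 0 1; 0 0 0 0 0 0 1; 0 0 0 0 0 0 1",
)

```text
time: 4.32
position: [0.4807, -0.3407, 0.1994]
tool_rot: [-0.001, 0.708, 0.004, 0.706]
ft_force: [0.3, -0.5, 0.0]
grip_width: 0.0006
```

Run:
```python
from h import *
go([.481,-.343,.103],0); print(readout.get_obs()["position"])
```

```text
turn [ 0.008 -0.003 -0.004] shift before-turn axes [96.4 -2.7  0.6] after-turn axes [96.4 -2.3  0.3]
G [[0.0, -0.0, 1.0], [0.0, 1.0, 0.0], [-1.0, 0.0, 0.0]] q [-0.81  0.51  1.55  0.    1.09 -0.81] F [ 0.3 -0.5  0. ]
[ 0.48066158 -0.34067611  0.19940163]
```

Request:
play_rows(
  rows="0 0 0 25 0 0 1; 0 0 0 25 0 0 1; 0 0 0 25 0 0 1; 0 0 0 21 0 0 1; 0 0 0 0 0 0 1; 0 0 0 0 0 -6 1; 0 0 0 0 0 -6 1; 0 0 0 0 0 -6 1",
)

```text
time: 4.98
position: [0.4638, -0.3439, 0.1069]
tool_rot: [-0.004, 0.706, 0.001, 0.708]
ft_force: [0.2, -0.3, 0.6]
grip_width: 0.001
```

Request:
play_rows(
  rows="0 0 0 2 -2 -7 1; 0 0 0 1 -2 -7 1; 0 0 0 0 2 -8 1; 0 0 0 0 2 -8 1; 0 0 0 0 2 -8 1; 0 0 0 0 5.5 -7 1; 0 0 0 0 5.5 -7 1; 0 0 0 0 5.5 -7 1",
)

```text
time: 5.65
position: [0.4032, -0.3246, 0.1015]
tool_rot: [-0.002, 0.707, 0.002, 0.707]
ft_force: [1.0, -0.3, 0.9]
grip_width: 0.0002
```

Request:
play_rows(
  rows="0 0 0 0 6 -4 1; 0 0 0 0 6 -4 1; 0 0 0 0 6 -3 1; 0 0 0 0 4 -1 1; 0 0 0 0 0 0 1",
)

```text
time: 6.07
position: [0.3912, -0.3015, 0.1014]
tool_rot: [-0.002, 0.708, 0.003, 0.707]
ft_force: [-0.2, 0.2, 0.1]
grip_width: 0.0008
```

Now nudge on until the stop pushes back.

Request:
play_rows(
  rows="0 0 0 0 2 0 1; 0 0 0 0 2 0 1; 0 0 0 0 0 0 1",
)

```text
time: 6.32
position: [0.3916, -0.3011, 0.1016]
tool_rot: [-0.004, 0.707, 0.002, 0.707]
ft_force: [-3.9, -5.8, -1.9]
grip_width: 0.0008
```

Run:
```python
from h import *
print(readout.get_obs()["ft_force"].round(1))
im=imaging.camera("top"); cv2.imwrite("pics/t2.png",cv2.resize(im[200:305,250:390],(800,600),interpolation=cv2.INTER_CUBIC))
```

```text
[-3.9 -5.8 -1.9]
```

View pics/t2.png

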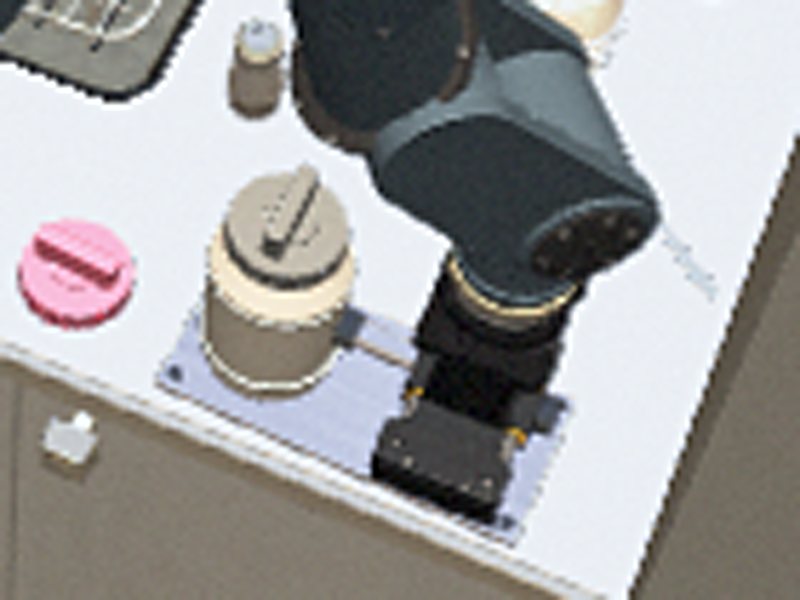

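The hub stop pushed back at about 6 N where I expected it. Backing off and rising, then checking the handle from the wrist camera.

Request:
play_rows(
  rows="0 0 0 0 -7 0 1; 0 0 0 0 -5 0 1; 0 0 0 -25 0 0 1; 0 0 0 -40 0 0 0; 0 0 0 -40 0 0 0; 0 0 0 -40 0 0 0; 0 0 0 -40 0 0 0; 0.12 0 0 0 0 0 0",
)

```text
time: 7.03
position: [0.3952, -0.3145, 0.2946]
tool_rot: [0.037, 0.702, -0.045, 0.71]
ft_force: [1.1, -0.3, 0.5]
grip_width: 0.0262
```

Request:
play_rows(
  rows="0.12 0 0 0 0 0 0; 0.12 0 0 0 0 0 0; 0.12 0 0 0 0 0 0; 0.12 0 0 0 0 0 0; 0.12 0 0 0 0 0 0; 0.12 0 0 0 0 0 0; 0.12 0 0 0 0 0 0; 0.12 0 0 0 0 0 0",
)

```text
time: 7.7
position: [0.3919, -0.3106, 0.2863]
tool_rot: [0.364, 0.607, -0.363, 0.606]
ft_force: [-0.3, 1.2, -0.2]
grip_width: 0.0791
```

Request:
play_rows(
  rows="0.12 0 0 0 0 0 0; 0.12 0 0 0 0 0 0; 0.12 0 0 0 0 0 0; 0.13 0 0 0 0 0 0; 0 0 0 0 0 -30 0; 0 0 0 0 0 -30 0; 0 0 0 0 0 0 0; 0 0 0 0 0 0 0",
)

```text
time: 8.37
position: [0.391, -0.2496, 0.2865]
tool_rot: [0.497, 0.504, -0.496, 0.503]
ft_force: [-0.4, -0.3, 1.0]
grip_width: 0.0872
```

Run:
```python
from h import *
import pickle
i=imaging.camera_info("wrist"); im=imaging.camera("wrist"); pickle.dump(i,open("w2.pkl","wb"))
cv2.imwrite("pics/w2.png",cv2.resize(im,(800,600),interpolation=cv2.INTER_CUBIC))
go([.4533,-.1563,.22],np.pi/2); print(readout.get_obs()["position"].round(4))
for p in ([.453,-.156,.18],[.45,-.285,.115],[.375,-.285,.115]): print(proj("wrist",p)*1.5625)
```

```text
turn [ 0.013  0.    -0.   ] shift before-turn axes [ 66.7  63.  -93.9] after-turn axes [ 66.7  61.8 -94.7]
G [[0.0, 1.0, -0.0], [0.0, -0.0, -1.0], [-1.0, 0.0, -0.0]] q [-0.81  0.23  1.73 -0.    1.18  0.75] F [ 0.2 -0.1 -0. ]
[ 0.3915 -0.251   0.2867]
[247.78879697 194.86843669]
[453.28792268 199.88326386]
[449.31736811 298.09922076]
```

View pics/w2.png

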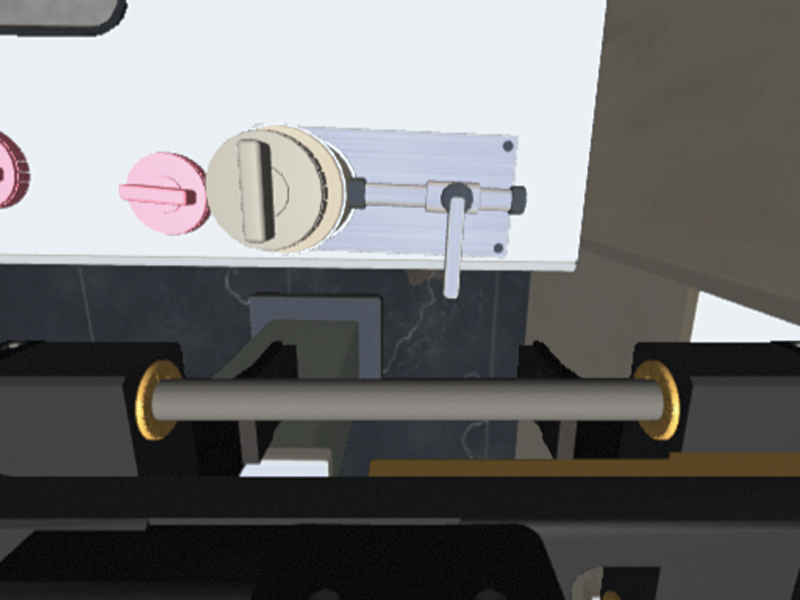

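The handle lies across the pipe, hub (457,195) to end (452,297), perpendicular to within about 1°, so the valve is shut. The wing top centre is at about (250,191), which agrees with my cap estimate. Moving over the cap.

Request:
play_rows(
  rows="0.013 0 0 10 20 -30 0.3; 0 0 0 10 20 -30 0.3; 0 0 0 20 22 -34 0.3; 0 0 0 25 0 0 0.3; 0 0 0 0 0 0 0.3; 0 0 0 0 0 0 0.3",
)

```text
time: 8.92
position: [0.451, -0.1598, 0.2223]
tool_rot: [0.5, 0.501, -0.501, 0.499]
ft_force: [-0.8, 0.6, 0.4]
grip_width: 0.0624
```

```bash
python3 -c "
from h import *
go([.4533,-.1563,.160],np.pi/2);print(readout.get_obs()['grip_width'])"
```

```text
turn [-0.001 -0.001  0.003] shift before-turn axes [62.3  2.4 -3.4] after-turn axes [62.3  2.3 -3.5]
G [[0.0, 1.0, -0.0], [0.0, -0.0, -1.0], [-1.0, 0.0, -0.0]] q [-0.57  0.33  1.79 -0.    1.02  1.  ] F [-0.8  0.6  0.4]
0.062408618165738276
```

Request:
play_rows(
  rows="0 0 0 20 1 -1.5 0.3; 0 0 0 20 1 -1.5 0.3; 0 0 0 14 0 0 0.3; 0 0 0 8 0 0 0.3; 0 0 0 0 0 0 0.3; 0 0 0 0 0 0 0.3",
)

```text
time: 9.42
position: [0.4538, -0.158, 0.1619]
tool_rot: [0.501, 0.499, -0.501, 0.5]
ft_force: [-0.4, 0.1, 0.4]
grip_width: 0.061
```

Request:
play_rows(
  rows="0 0 0 0 0 0 0.6; 0 0 0 0 0 0 0.7; 0 0 0 0 0 0 0.8; 0 0 0 0 0 0 1; 0 0 0 0 0 0 1; 0 0 0 0 0 0 1; 0 0 0 0 0 0 1; 0 0 0 0 0 0 1",
  squeeze=20,
)

```text
time: 10.08
position: [0.4533, -0.1564, 0.1611]
tool_rot: [-0.5, -0.5, 0.5, -0.5]
ft_force: [-0.5, 0.2, 0.5]
grip_width: 0.0155
```

```bash
cat >> h.py <<'E'
def st():
    s=readout.get_obs(); print("t",round(s["time"],2),"p",s["position"].round(4),"yaw",round(float(np.arctan2(*Ro.from_quat(s["tool_rot"]).as_matrix()[[1,0],1])),3),"F",s["ft_force"].round(1),"M",s["moment"].round(2),"w",round(float(s["grip_width"]),4),"q6",s["q"][5].round(2))
E
python3 -c "
from h import *
st()"
```

```text
t 10.08 p [ 0.4533 -0.1564  0.1611] yaw -0.001 F [-0.5  0.2  0.5] M [0.06 0.2  0.04] w 0.0155 q6 1.01
```

Request:
play_rows(
  rows="0.03 0 0 0 0 0 1; 0.03 0 0 0 0 0 1; 0.03 0 0 0 0 0 1; 0 0 0 0 0 0 1",
)

```text
time: 10.42
position: [0.4533, -0.1564, 0.1611]
tool_rot: [-0.522, -0.477, 0.522, -0.477]
ft_force: [0.3, 0.0, 0.4]
grip_width: 0.0141
```

```bash
python3 -c "
from h import *
st()"
```

```text
t 10.42 p [ 0.4533 -0.1564  0.1611] yaw -0.092 F [0.3 0.  0.4] M [ 0.01  0.2  -0.05] w 0.0141 q6 1.1
```

Request:
play_rows(
  rows="0.025 0 0 0 0 0 1; 0.025 0 0 0 0 0 1; 0 0 0 0 0 0 1",
)

```text
time: 10.67
position: [0.4533, -0.1565, 0.1611]
tool_rot: [-0.534, -0.464, 0.534, -0.464]
ft_force: [-0.5, 1.1, 0.5]
grip_width: 0.0139
```

```bash
python3 -c "
from h import *
st()"
```

```text
t 10.67 p [ 0.4533 -0.1565  0.1611] yaw -0.141 F [-0.5  1.1  0.5] M [ 0.    0.16 -0.09] w 0.0139 q6 1.15
```

Request:
play_rows(
  rows="0.025 0 0 0 0 0 1; 0.025 0 0 0 0 0 1; 0 0 0 0 0 0 1",
)

```text
time: 10.92
position: [0.4533, -0.1565, 0.1611]
tool_rot: [0.545, 0.45, -0.545, 0.45]
ft_force: [0.2, 0.0, 0.3]
grip_width: 0.0138
```

```bash
python3 -c "
from h import *
st()"
```

```text
t 10.92 p [ 0.4533 -0.1565  0.1611] yaw -0.191 F [0.2 0.  0.3] M [-0.01  0.14 -0.05] w 0.0138 q6 1.2
```

Request:
play_rows(
  rows="0.025 0 0 0 0 0 1; 0.025 0 0 0 0 0 1; 0 0 0 0 0 0 1",
)

```text
time: 11.17
position: [0.4533, -0.1565, 0.1611]
tool_rot: [0.556, 0.436, -0.556, 0.436]
ft_force: [0.4, 0.0, 0.1]
grip_width: 0.0139
```

```bash
python3 -c "
from h import *
st()"
```

```text
t 11.17 p [ 0.4533 -0.1565  0.1611] yaw -0.24 F [0.4 0.  0.1] M [ 0.    0.21 -0.01] w 0.0139 q6 1.25
```

Request:
play_rows(
  rows="0.025 0 0 0 0 0 1; 0.025 0 0 0 0 0 1; 0 0 0 0 0 0 1",
)

```text
time: 11.42
position: [0.4533, -0.1565, 0.1611]
tool_rot: [0.567, 0.422, -0.567, 0.422]
ft_force: [0.2, 0.4, 1.1]
grip_width: 0.014
```

```bash
python3 -c "
from h import *
st()"
```

```text
t 11.42 p [ 0.4533 -0.1565  0.1611] yaw -0.29 F [0.2 0.4 1.1] M [-0.03  0.15 -0.  ] w 0.014 q6 1.29
```

Request:
play_rows(
  rows="0.025 0 0 0 0 0 1; 0.025 0 0 0 0 0 1; 0 0 0 0 0 0 1",
)

```text
time: 11.67
position: [0.4533, -0.1565, 0.1611]
tool_rot: [-0.577, -0.408, 0.577, -0.408]
ft_force: [-0.8, 0.4, 0.4]
grip_width: 0.0136
```

```bash
python3 -c "
from h import *
st()"
```

```text
t 11.67 p [ 0.4533 -0.1565  0.1611] yaw -0.34 F [-0.8  0.4  0.4] M [-0.02  0.17  0.04] w 0.0136 q6 1.34
```

Request:
play_rows(
  rows="0.05 0 0 0 0 0 1; 0.05 0 0 0 0 0 1; 0.05 0 0 0 0 0 1; 0.05 0 0 0 0 0 1; 0 0 0 0 0 0 1",
)

```text
time: 12.08
position: [0.4533, -0.1565, 0.1611]
tool_rot: [0.615, 0.348, -0.615, 0.348]
ft_force: [-0.6, 0.3, -0.4]
grip_width: 0.0135
```

Run:
```python
from h import *
st(); im=imaging.camera("scene"); cv2.imwrite("pics/s3.png",cv2.resize(im[215:320,265:405],(800,600),interpolation=cv2.INTER_CUBIC))
```

```text
t 12.08 p [ 0.4533 -0.1565  0.1611] yaw -0.541 F [-0.6  0.3 -0.4] M [ 0.03  0.14 -0.06] w 0.0135 q6 1.55
```

View pics/s3.png

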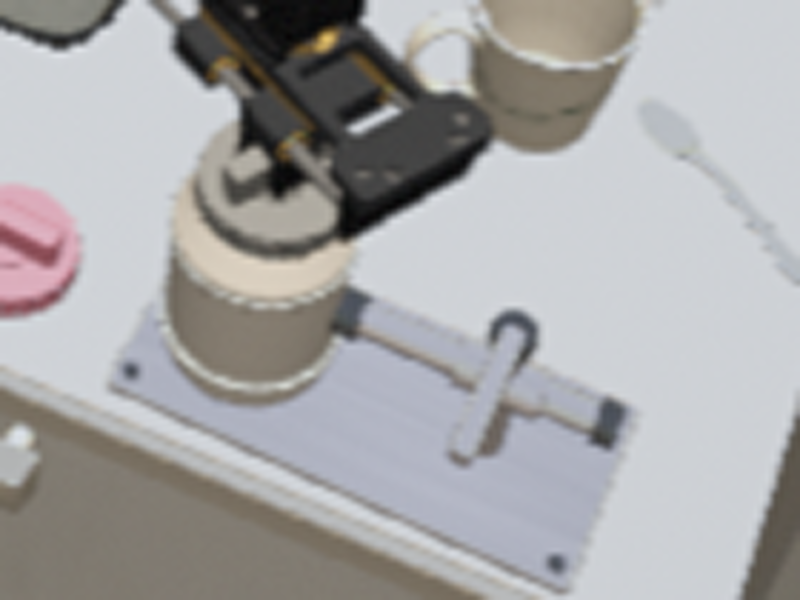

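The wing end at (245,175) has turned with the fingers, and the handle is across the pipe, (512,330) to (465,450). The cap is turning freely clockwise, so I continue gently to the stop.

Request:
play_rows(
  rows="0.05 0 0 0 0 0 1; 0.05 0 0 0 0 0 1; 0.05 0 0 0 0 0 1; 0.05 0 0 0 0 0 1; 0.05 0 0 0 0 0 1; 0 0 0 0 0 0 1",
)

```text
time: 12.63
position: [0.4538, -0.1561, 0.1611]
tool_rot: [0.654, 0.269, -0.654, 0.269]
ft_force: [2.0, 2.3, 0.1]
grip_width: 0.0136
```

```bash
python3 -c "
from h import *
st()"
```

```text
t 12.63 p [ 0.4538 -0.1561  0.1611] yaw -0.79 F [2.  2.3 0.1] M [ 0.4  -0.14 -0.01] w 0.0136 q6 1.79
```

Request:
play_rows(
  rows="0.02 0 0 0 0 0 1; 0.02 0 0 0 0 0 1; 0.02 0 0 0 0 0 1; 0 0 0 0 0 0 1",
)

```text
time: 12.97
position: [0.4539, -0.1561, 0.1612]
tool_rot: [0.663, 0.249, -0.661, 0.249]
ft_force: [4.2, 4.3, -0.3]
grip_width: 0.0139
```

```bash
python3 -c "
from h import *
st()"
```

```text
t 12.97 p [ 0.4539 -0.1561  0.1612] yaw -0.852 F [ 4.2  4.3 -0.3] M [ 0.79 -0.45  0.09] w 0.0139 q6 1.86
```

Lateral force about 6 N across the jaws with almost no twist moment: my grasp seems slightly off the cap's axis rather than stopped. Shift 1 mm with the force and compare.

Request:
play_rows(
  rows="0 0 0 0 0 -0.5 1; 0 0 0 0 0 -0.5 1; 0 0 0 0 0 0 1",
)

```text
time: 13.22
position: [0.454, -0.156, 0.1611]
tool_rot: [-0.662, -0.249, 0.662, -0.249]
ft_force: [2.1, 2.6, -0.5]
grip_width: 0.014
```

```bash
python3 -c "
from h import *
st()"
```

```text
t 13.22 p [ 0.454  -0.156   0.1611] yaw -0.851 F [ 2.1  2.6 -0.5] M [ 0.35 -0.14  0.03] w 0.014 q6 1.86
```

Request:
play_rows(
  rows="0 0 0 0 0 -0.5 1; 0 0 0 0 0 -0.5 1; 0.02 0 0 0 0 0 1; 0 0 0 0 0 0 1",
)

```text
time: 13.55
position: [0.4542, -0.1554, 0.1611]
tool_rot: [-0.664, -0.242, 0.665, -0.242]
ft_force: [-1.0, -0.7, 0.7]
grip_width: 0.0135
```

```bash
python3 -c "
from h import *
st()"
```

```text
t 13.55 p [ 0.4542 -0.1554  0.1611] yaw -0.872 F [-1.  -0.7  0.7] M [-0.05  0.27 -0.05] w 0.0135 q6 1.88
```

Request:
play_rows(
  rows="0.02 0 0 0 0 0 1; 0 0 0 0 0 0 1",
)

```text
time: 13.72
position: [0.4546, -0.1552, 0.1611]
tool_rot: [-0.667, -0.235, 0.667, -0.235]
ft_force: [-1.5, 0.5, 1.4]
grip_width: 0.0138
```

```bash
python3 -c "
from h import *
st()"
```

```text
t 13.72 p [ 0.4546 -0.1552  0.1611] yaw -0.892 F [-1.5  0.5  1.4] M [0.08 0.28 0.03] w 0.0138 q6 1.9
```

Request:
play_rows(
  rows="0.015 0 0 0 0 0 1; 0 0 0 0 0 0 1",
)

```text
time: 13.88
position: [0.4549, -0.1551, 0.1611]
tool_rot: [0.669, 0.23, -0.668, 0.23]
ft_force: [-0.9, 0.2, 1.9]
grip_width: 0.0142
```

```bash
python3 -c "
from h import *
st()"
```

```text
t 13.88 p [ 0.4549 -0.1551  0.1611] yaw -0.907 F [-0.9  0.2  1.9] M [0.2  0.17 0.01] w 0.0142 q6 1.92
```

Request:
play_rows(
  rows="0.015 0 0 0 0 0 1; 0 0 0 0 0 0 1",
)

```text
time: 14.05
position: [0.4551, -0.155, 0.1611]
tool_rot: [0.67, 0.225, -0.67, 0.225]
ft_force: [1.1, 2.2, 1.5]
grip_width: 0.0136
```

```bash
python3 -c "
from h import *
st()"
```

```text
t 14.05 p [ 0.4551 -0.155   0.1611] yaw -0.922 F [1.1 2.2 1.5] M [ 0.32 -0.02  0.09] w 0.0136 q6 1.93
```

The tool follows the turn exactly with no twist moment, so no stop yet; the small lateral push is an off-axis grasp. Continuing finely.

Request:
play_rows(
  rows="0.015 0 0 0 0 -0.4 1; 0 0 0 0 0 0 1",
)

```text
time: 14.22
position: [0.4551, -0.1549, 0.1611]
tool_rot: [-0.672, -0.221, 0.672, -0.221]
ft_force: [0.8, 0.5, 1.7]
grip_width: 0.0138
```

```bash
python3 -c "
from h import *
st()"
```

```text
t 14.22 p [ 0.4551 -0.1549  0.1611] yaw -0.936 F [0.8 0.5 1.7] M [0.2  0.06 0.35] w 0.0138 q6 1.95
```

Request:
play_rows(
  rows="0.015 0 0 0 0 -0.4 1; 0 0 0 0 0 0 1",
)

```text
time: 14.38
position: [0.4552, -0.1549, 0.1611]
tool_rot: [-0.673, -0.216, 0.674, -0.216]
ft_force: [-1.2, -0.5, 1.1]
grip_width: 0.0139
```

```bash
python3 -c "
from h import *
st()"
```

```text
t 14.38 p [ 0.4552 -0.1549  0.1611] yaw -0.95 F [-1.2 -0.5  1.1] M [0.04 0.31 0.44] w 0.0139 q6 1.96
```

The twist moment jumped to 0.4 N m at yaw of about -0.93, so that is the hard stop. Ease back 0.07 and lift gently.

Request:
play_rows(
  rows="-0.035 0 0 0 0 0 1; -0.035 0 0 0 0 0 1; 0 0 0 0 0 0 1; 0 0 0 -2 0 0 1; 0 0 0 -2 0 0 1; 0 0 0 0 0 0 1",
  squeeze=30,
)

```text
time: 14.88
position: [0.4555, -0.1548, 0.1653]
tool_rot: [0.666, 0.239, -0.666, 0.239]
ft_force: [1.0, 0.5, -1.6]
grip_width: 0.0134
```

```bash
python3 -c "
from h import *
st()"
```

```text
t 14.88 p [ 0.4555 -0.1548  0.1653] yaw -0.882 F [ 1.   0.5 -1.6] M [0.08 0.17 0.04] w 0.0134 q6 1.89
```

Lifted 4 mm with only the cap's weight felt. On up, slowly past the lugs, then to 10 cm.

Request:
play_rows(
  rows="0 0 0 -3 0 0 1; 0 0 0 -4 0 0 1; 0 0 0 -4 0 0 1; 0 0 0 -6 0 0 1; 0 0 0 -10 0 0 1; 0 0 0 -12 0 0 1; 0 0 0 -15 0 0 1; 0 0 0 -15 0 0 1",
)

```text
time: 15.55
position: [0.4552, -0.1546, 0.2351]
tool_rot: [-0.665, -0.239, 0.666, -0.239]
ft_force: [-0.4, -0.5, -1.0]
grip_width: 0.0135
```

Request:
play_rows(
  rows="0 0 0 -12 0 0 1; 0 0 0 -10 0 0 1; 0 0 0 -5 0 0 1; 0 0 0 0 0 0 1; 0 0 0 0 0 0 1; 0 0 0 0 0 0 1; 0 0 0 0 0 0 1",
)

```text
time: 16.13
position: [0.4549, -0.1544, 0.2604]
tool_rot: [-0.665, -0.239, 0.666, -0.238]
ft_force: [-0.1, -0.4, -1.4]
grip_width: 0.0136
```

Run:
```python
from h import *
st(); im=imaging.camera("scene"); cv2.imwrite("pics/s4.png",cv2.resize(im[165:345,215:455],(800,600),interpolation=cv2.INTER_CUBIC))
```

```text
t 16.13 p [ 0.4549 -0.1544  0.2604] yaw -0.881 F [-0.1 -0.4 -1.4] M [0.05 0.19 0.05] w 0.0136 q6 1.89
```

View pics/s4.png

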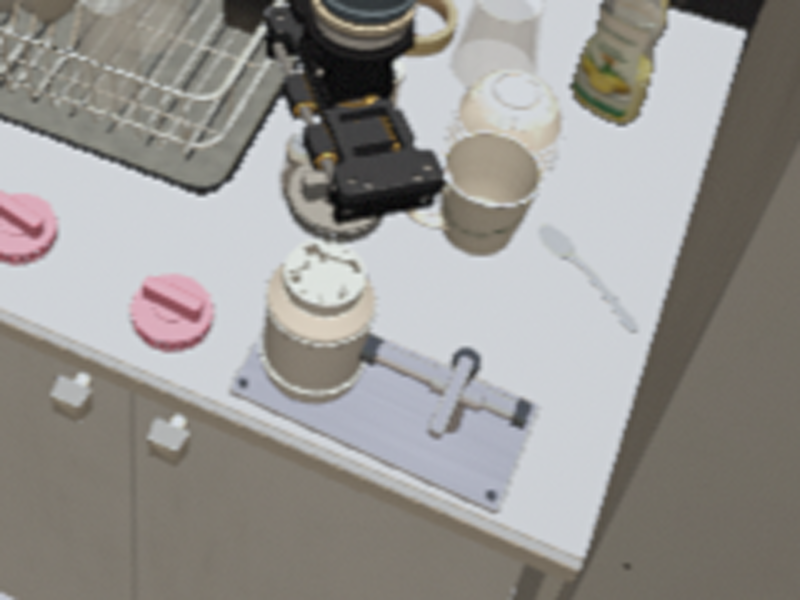

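The cap at (333,190) is held level above the open bowl at (322,285), the handle is across the pipe, and the other things stand as before. TCP rise is 99 mm and the force is steady at the cap's weight.

```bash
python3 -c "
from h import *
st();print(robot.hand_in())"
```

```text
t 16.18 p [ 0.455  -0.1545  0.2604] yaw -0.881 F [-0.3 -0.3 -1.8] M [ 0.05  0.18 -0.03] w 0.0137 q6 1.89
the job is handed in; nothing more can be done
None
```

The job is done and handed in at 16.2 s. The valve is shut, and the tall filter's cap is off and held level above the filter.

- **Valve:** I pushed the handle round to its stop, which pushed back with about 6–7 N. The pictures show it at right angles to the pipe to within about 1°.
- **Cap:** I felt clockwise first. It turned freely about 0.93 rad to the hard stop (0.35–0.44 N m), so I never needed to try the other way. I eased back 0.07 rad and lifted it 99 mm straight up with only its own weight on the gripper.
- **Last checks:** The final picture shows the cap over the open neck, with the valve still shut. The pink caps in view, mug, cup and spoon look unmoved. The small filter, salt and cartridge are outside or hidden in that crop, so I did not check them at the end; the arm's path never came near them.
- **Disagreement:** During the turn a sideways force of about 6 N built up because my grip was about 2 mm off the cap's axis. I shifted the grip and it fell away.

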